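# Jog the conveyor from three bench control boxes

## Task

Jog the conveyor from the three loose control boxes on the bench: first tip the rocker switch over by pressing its raised half fully down, then push the round latching button fully in until it stays, and then press the square spring key fully down and keep it down; the program finishes while the fingertips are still holding the square key down. Only press, with the fingertips and in this order: do not lift the boxes or shove them out of place, and leave the small loose parts around them where they are.

Things in the scene. Friction and masses are not known exactly. Their poses are not given: they have to be found in the camera images.
- rocker_box: loose grey bench control box, 96 x 76 mm and 50 mm high without its control, 1.4 kg, on rubber feet, standing on the bench beside the two others in any order; carries a white two-way rocker, 60 x 34 mm, with a shallow V-shaped top, in a steel frame that stands 3 mm above the box top. Turned to any yaw. Origin: centre of its underside; x along the 96 mm length (the side with the small black lying aerial is +x), z up.
- rocker (a joint): angle of the rocker (rad), -0.18 to 0.18, pivoted across the middle of the box. It starts near -0.18: the half towards the box's +x stands raised, its outer end about 67 mm above the bench, the other half lies level. Pressing the raised half makes it grow; at 0.18 that half lies level, 56 mm above the bench. It stays where it is left; turning it takes about 0.06 N m (3 N, 20 mm from the pivot). Over counts from 0.12.
- rocker_press (a point): point on the top face of the raised rocker half, 20 mm from the pivot towards the box's +x, where to press; moves with the rocker (about 63 mm above the bench at the start, 56 mm when fully over)
- latch_box: loose grey bench control box, 96 x 76 mm and 50 mm high without its control, 1.4 kg, on rubber feet, standing on the bench beside the two others in any order; carries a round white button, 30 mm across, in a round steel collar 44 mm across that stands 3 mm above the box top. Origin: centre of its underside; x along the 96 mm length (the side with the small black lying aerial is +x), z up.
- latch (a joint): how far the round button is pushed in (m), 0 to 0.008; starts at 0 to 0.001, straight down, and stays where it is left; takes about 4 N. In counts from 0.006.
- latch_top (a point): centre of the round button's top face, moves with it (63 mm above the bench when out, 55 mm when in)
- jog_box: loose grey bench control box, 96 x 76 mm and 50 mm high without its control, 1.4 kg, on rubber feet, standing on the bench beside the two others in any order; carries a square white key, 40 x 40 mm, in a square steel frame that stands 3 mm above the box top. Origin: centre of its underside; x along the 96 mm length (the side with the small black lying aerial is +x), z up.
- jog (a joint): how far the square key is pressed (m), 0 to 0.007, straight down; springs back when let go; 1.5 N to start it, 6 N fully down. Down counts from 0.005.
- jog_top (a point): centre of the square key's top face, moves with it (62 mm above the bench when free, 55 mm when fully down)
- spare_knob: bystander: loose black star knob, 36 x 41 x 44 mm, beyond the boxes; leave it. Origin: centre of its underside
- photo_eye: bystander: small black sensor block, 61 x 20 x 35 mm, beyond the boxes; leave it. Origin: centre of its underside
- ball_bearing: bystander: steel ball bearing, 53 mm across, 14 mm high, to the left of the boxes; leave it. Origin: centre of its underside
- air_fitting: bystander: brass and black air fitting, 17 x 50 x 17 mm, to the right of the boxes; leave it. Origin: centre of its underside
Things that resemble listed ones, but are neither listed nor needed, are in the scene too. What is shaped like the jog_box but green or orange is not meant.

How it is judged:
By the outcome, as a careful person would: the job done as asked, in the order asked, and still so for the second after the job is handed in, while the arm keeps its last pose, push and grip.
It also fails if it takes over 58 s, if anything falls off the work surface, if the arm or the gripper's body presses on something with over 40 N, if the wrist force passes 120 N, or if a joint passes its speed limit or range.

## Robot

A 6-joint arm with a two-finger parallel gripper is mounted at the origin on a cart in front of the work surface, level with it; the furniture and walls round the work are solid. World frame = base frame: x ahead of the robot, y to its left, z up, the work surface at z = 0. Lengths are in m, angles in rad, forces in N, time in s.
With the tool pointing down it reaches from about 0.275 to 0.775 m from the base axis. Payload 14.6 kg.
Tool frame: the origin (TCP) lies at the very end of the fingers, on their centre line; the grasp point (between the pads) lies 19 mm behind it; x points along the fingers, y is the direction in which the jaws open and shut, and the axes are right-handed (so a half turn about x gives the same grasp; the last joint's range is limited). The gripper opens to 85 mm and grips with 20 to 120 N. Pads are 22 mm wide; open, the fingers measure 114 mm over their backs; the gripper's body (76 mm by 85 mm) begins 54 mm behind the grasp point. The pads swing forward as they close: fully open they stand 13 mm farther back than shut.
Start: joints at [-1.377, 0.263, -0.048, 1.259, 0, 1.415], TCP at [0.179, -0.493, 0.231] pointing down, gripper open.
Joint ranges: [-2.65, 2.65], [-0.89, 1.7], [-1.18, 1.37], [-2.13, 2.11], [-1.35, 1.29], [-3.14, 3.14]. Speed limits (rad/s): [1.89, 1.89, 2.57, 2.79, 3.14, 3.14].

## Interface

Orientations are given as a rotation vector (axis times angle).
In Python, from station import manip, optics, close_job gives the robot as it stands.
- The arm moves only by the tool send_rows, never from a script. Its argument "deltas" is a list of rows, each an object with "gripper": the gripper command: -1 is shut, 1 is fully open, values between are in proportion; "offset": the shift along the tool's x, y, z in m, a list of three; "yaw": the turn about the tool's x in degrees. In form: [{"gripper": gripper, "offset": [dx, dy, dz], "yaw": yaw}, ...]. A call has 1 to 20 rows; each row shifts and turns the commanded pose from where the row before left it, along the tool's axes as they then stand; what a row does not reach is not made up. A row lasts 1/10 s, in which the tool goes at most 50 mm and 8.59 degrees, less where a joint would pass 70% of its speed; a pose out of reach is approached as far as the arm can. A call is refused whole if a number of a shift passes 0.05 or a number of a turn 8.59, either way. A call with a gripper value outside its range is refused whole. The fingers move at their own pace and stop on an object; the grip force is fixed at half the most. Time passes only in rows, so rows that do not move let the fingers close. It gives the time, the measured TCP pose, the force and the opening at its end, in the units of the state.
- manip.read_state(): the state, without advancing time (a new reading comes with each control period).
- optics.grab_frame(name): name is "scene" or "top" or "wrist"; returns the picture (384x512x3 uint8, red, green, blue); there is no depth.
- optics.camera_info(name): a dict with "fx", "fy", "cx", "cy" (pixels), "k1" (the pictures are not rectified: a ray, as slopes to the right and down, at radius r is drawn at 1 + k1 r^2 times it, then the intrinsics apply), "extrinsics" (4x4, takes a point from camera to world coordinates). Camera axes: x right, y up, looking along -z (the intrinsics and any distortion apply to the point x, -y, -z); pixel columns grow to the right and rows downward; lengths in m; the calibration is good to about 2 mm. A picture is of the moment at which its call begins: read the wrist's pose just before it. camera_info takes no time and is no camera call; for the wrist camera it gives the pose at the moment of the call.
- close_job(): hands the job in, once; it reports no verdict.
The state is a dict: "time": time; "q": joint angles; "dq": joint speeds; "effort": joint torques, N m; "tcp_pos": TCP position; "tool_rot": TCP orientation; "wrist_force": force on the tool from outside, world axes, zero at the start; "moment": the same for the moment, N m; "grip_width": finger opening in m.
Only numpy, scipy, OpenCV 4.12 (cv2) and the standard library are available. Lean on these libraries where they do the work, as an engineer would, in place of code of your own. Each camera call takes 0.05 s, during which the arm holds its last target. There are 200 camera calls.

## Working session

There is one attempt and no reset: what is moved stays moved. The work goes in short steps, Python scripts to look and compute and a tool call to move; the robot and the scene stay as the last step left them, time stands still between calls to the robot, and variables do not carry over. Pictures are saved under pics/ and viewed, about 8 in all and at most 12, crops included, and the job is handed in when it is done.

Besides the shell and the picture viewer there is one more tool, called after ">>>" as name(argument=value, ...), one argument or row to a line, values as JSON. send_rows: Moves the arm, as the interface text tells. Its arguments: {"type":"object","properties":{"deltas":{"type":"array"}},"required":["deltas"]}

```bash
mkdir -p pics; python3 - <<'E'
from station import manip, optics
import cv2,json
s=manip.read_state();print(s)
for n in("scene","top"):
    im=optics.grab_frame(n);cv2.imwrite(f"pics/{n}.png",im[:,:,::-1]);print(n,optics.camera_info(n))
a=cv2.imread("pics/top.png");cv2.imwrite("pics/top2.png",cv2.resize(a,(800,600),interpolation=cv2.INTER_CUBIC))
E
```

```text
{'time': 0.0, 'q': array([-1.37733153e+00,  2.63522098e-01, -4.89407263e-02,  1.25941255e+00,
       -7.34021951e-06,  1.41547281e+00]), 'dq': array([ 7.74218843e-05,  3.10140364e-04,  1.18760815e-05,  2.30610417e-03,
        8.87134466e-04, -4.47425779e-04]), 'effort': array([-1.66341422e-03, -6.37616444e+01,  3.84576988e+01,  1.35457929e-02,
        5.15313991e-05,  1.49987432e-05]), 'tcp_pos': array([ 0.17935016, -0.49311451,  0.23082414]), 'tool_rot': array([ 2.03219913,  0.35915882, -2.03225674]), 'wrist_force': array([-0.96309731, -0.37877219, -0.84601637]), 'moment': array([-0.02780282, -0.02579924,  0.01404255]), 'grip_width': 0.08549476948607736}
scene {'fx': 367.25571552524457, 'fy': 367.25571552524457, 'cx': 254.6985033467764, 'cy': 184.5641126719487, 'k1': 0.03254875913501745, 'extrinsics': array([[-0.59238118,  0.46304454, -0.65929833, -0.12575473],
       [-0.80559157, -0.32994254,  0.4920977 ,  0.59093276],
       [ 0.01033259,  0.82263459,  0.56847653,  0.62888558],
       [ 0.        ,  0.        ,  0.        ,  1.        ]])}
top {'fx': 401.66284713273535, 'fy': 401.66284713273535, 'cx': 257.129264919329, 'cy': 191.29357945196665, 'k1': -0.12084047368544705, 'extrinsics': array([[-1.43208986e-02,  9.96592773e-01, -8.12265757e-02,
         4.39796489e-01],
       [-9.99896387e-01, -1.43920248e-02, -2.90215309e-04,
         9.86227901e-02],
       [-1.45824137e-03,  8.12140034e-02,  9.96695620e-01,
         1.18230824e+00],
       [ 0.00000000e+00,  0.00000000e+00,  0.00000000e+00,
         1.00000000e+00]])}
```

View pics/top2.png

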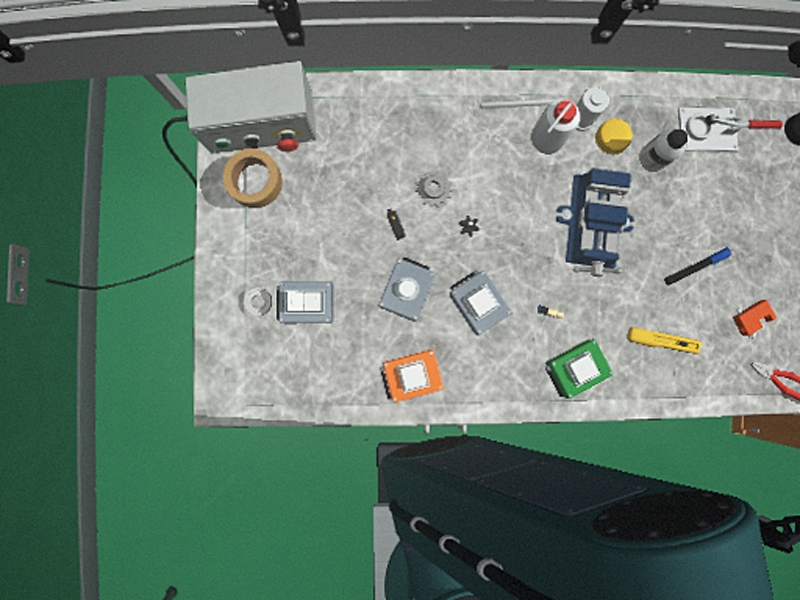

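View pics/scene.png

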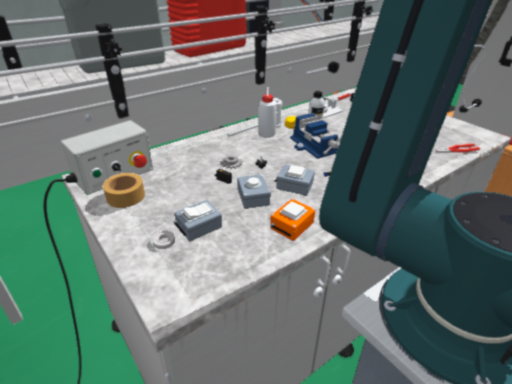

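The top view (800x600) shows the grey rocker box at about (306,302), the grey round-button box at (406,289) and the grey square-key box at (480,302). The orange box (412,375) and green box (578,369) also have square keys, but the colour rules them out. I'll confirm this and find the aerials in an enlarged crop.

```bash
python3 - <<'E'
import cv2,numpy as np
a=cv2.imread("pics/top.png")[155:220,170:335]
b=cv2.imread("pics/scene.png")[150:245,165:325]
A=cv2.resize(a,(792,312),interpolation=cv2.INTER_CUBIC);B=cv2.resize(b[:, :],(480,285),interpolation=cv2.INTER_CUBIC)
o=np.zeros((600,800,3),np.uint8);o[:312,:792]=A;o[313:598,:480]=B
cv2.imwrite("pics/crop.png",o)
E
```

```text
(no output)
```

View pics/crop.png

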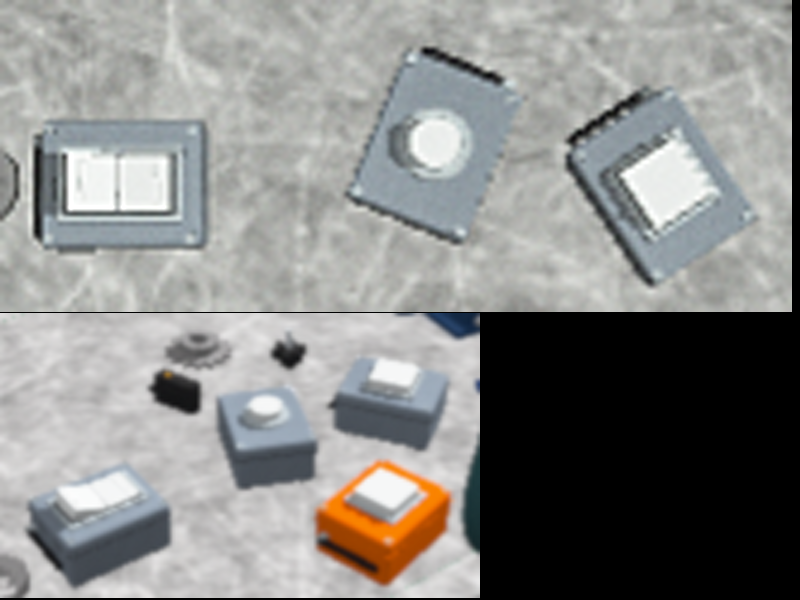

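The crop confirms the targets. The rocker box has its aerial on the image left, so the raised half is the left one. The round-button and square-key boxes are both grey, with white controls at crop positions (435,142) and (665,186). Next I'll compute positions.

```bash
cat > h.py <<'E'
import numpy as np,cv2
from station import manip, optics
from scipy.spatial.transform import Rotation as R
def ray(ci,uv,z):
    K=np.array([[ci['fx'],0,ci['cx']],[0,ci['fy'],ci['cy']],[0,0,1]])
    p=cv2.undistortPoints(np.array(uv,float).reshape(-1,1,2),K,np.array([ci['k1'],0,0,0,0]))[:,0]
    T=ci['extrinsics'];d=np.c_[p[:,0],-p[:,1],-np.ones(len(p))]@T[:3,:3].T
    z=np.broadcast_to(z,len(p));return T[:3,3]+d*((z-T[2,3])/d[:,2])[:,None]
def proj(ci,P):
    T=ci['extrinsics'];c=(np.atleast_2d(P)-T[:3,3])@T[:3,:3]
    x=c[:,0]/-c[:,2];y=-c[:,1]/-c[:,2];f=1+ci['k1']*(x*x+y*y)
    return np.c_[ci['cx']+ci['fx']*x*f,ci['cy']+ci['fy']*y*f]
E
python3 - <<'E'
from h import *
np.set_printoptions(precision=4,suppress=True)
ci=optics.camera_info("top")
c=lambda L:[((u+.5)/4.8-.5+170,(v+.5)/4.8-.5+155) for u,v in L]
S={'rock':[(50,130),(193,130),(193,238),(50,240)],'latch':[(411,57),(513,97),(461,233),(357,190)],'jog':[(669,97),(748,216),(655,278),(580,155)]}
for k,v in S.items():
    P=ray(ci,c(v),.05);print(k,P.mean(0),[round(float(np.linalg.norm(P[i]-P[i-1])),4) for i in range(4)]);print(P[:,:2].tolist())
print(ray(ci,c([(120.5,185)]),.053),ray(ci,c([(435,142)]),.063),ray(ci,c([(667,186)]),.062))
s=manip.read_state();print(R.from_rotvec(s['tool_rot']).as_matrix())
w=optics.camera_info("wrist");print(w)
E
```

```text
rock [0.5297 0.2756 0.05  ] [0.0653, 0.0852, 0.0639, 0.0848]
[[0.5626891926443227, 0.3181218745952411], [0.5613779765059643, 0.2328977286177047], [0.4974431669531884, 0.23320800739214742], [0.4973789501852442, 0.31804831488941626]]
latch [0.5509 0.0896 0.05  ] [0.0852, 0.0649, 0.0862, 0.0663]
[[0.602953153274489, 0.10334189130280835], [0.5782227938229187, 0.04335022730337399], [0.4981737183297733, 0.07540200333597213], [0.5244036517477381, 0.13624492673856398]]
jog [ 0.524  -0.0443  0.05  ] [0.0633, 0.0843, 0.0664, 0.0847]
[[0.5769636309492097, -0.04915132598525823], [0.5056607549640196, -0.09420895601896992], [0.4699900636915046, -0.0382515476807192], [0.5432111160133253, 0.004421635585857356]]
[[0.5291 0.2756 0.053 ]] [[0.5509 0.09   0.063 ]] [[ 0.5232 -0.0451  0.062 ]]
[[-0.0002  0.3418 -0.9398]
 [ 0.0009 -0.9398 -0.3418]
 [-1.     -0.0009 -0.0001]]
{'fx': 268.2452169648781, 'fy': 268.2452169648781, 'cx': 256.57286457806134, 'cy': 189.66116331742805, 'k1': -0.007124843536481949, 'extrinsics': array([[ 0.3422,  0.9079,  0.2422,  0.2396],
       [-0.9396,  0.3309,  0.0873, -0.4726],
       [-0.0009, -0.2574,  0.9663,  0.3734],
       [ 0.    ,  0.    ,  0.    ,  1.    ]])}
```

>>> send_rows(
  deltas=[
    {"gripper":-1,"offset":[0,0,0],"yaw":-8.5},
    {"gripper":-1,"offset":[0,0,0],"yaw":-8.5},
    {"gripper":-1,"offset":[0,0,0],"yaw":-8.5},
    {"gripper":-1,"offset":[0,0,0],"yaw":-8.5},
    {"gripper":-1,"offset":[0,0,0],"yaw":-8.5},
    {"gripper":-1,"offset":[0,0,0],"yaw":-8.5},
    {"gripper":-1,"offset":[0,0,0],"yaw":-8.5},
    {"gripper":-1,"offset":[0,0,0],"yaw":-8.5},
    {"gripper":-1,"offset":[0,0,0],"yaw":-2},
    {"gripper":-1,"offset":[0,0,0],"yaw":0},
  ],
)

```text
time: 1.1
tcp_pos: [0.1794, -0.4933, 0.2311]
tool_rot: [1.21, 1.21, -1.209]
wrist_force: [-0.6, 0.5, -0.1]
grip_width: 0.0002
```

>>> send_rows(
  deltas=[
    {"gripper":-1,"offset":[0,0.03,-0.03],"yaw":0},
    {"gripper":-1,"offset":[0,0.03,-0.03],"yaw":0},
    {"gripper":-1,"offset":[0,0.03,-0.03],"yaw":0},
    {"gripper":-1,"offset":[0,0.03,-0.03],"yaw":0},
    {"gripper":-1,"offset":[0,0.03,-0.03],"yaw":0},
    {"gripper":-1,"offset":[0,0.03,-0.03],"yaw":0},
    {"gripper":-1,"offset":[0,0.03,-0.03],"yaw":0},
    {"gripper":-1,"offset":[0,0.03,-0.03],"yaw":0},
    {"gripper":-1,"offset":[0,0.03,-0.03],"yaw":0},
    {"gripper":-1,"offset":[0,0.03,-0.03],"yaw":0},
    {"gripper":-1,"offset":[0,0.03,-0.03],"yaw":0},
    {"gripper":-1,"offset":[0,0.02,-0.03],"yaw":0},
  ],
)

```text
time: 2.3
tcp_pos: [0.531, -0.1319, 0.2309]
tool_rot: [1.21, 1.209, -1.21]
wrist_force: [0.3, -0.6, -1.0]
grip_width: -0.0001
```

>>> send_rows(
  deltas=[
    {"gripper":-1,"offset":[0,0,-0.04],"yaw":0},
    {"gripper":-1,"offset":[0,0,-0.04],"yaw":0},
    {"gripper":-1,"offset":[0,0,-0.04],"yaw":0},
    {"gripper":-1,"offset":[0,0,-0.04],"yaw":0},
    {"gripper":-1,"offset":[0,0,-0.04],"yaw":0},
    {"gripper":-1,"offset":[0,0,-0.04],"yaw":0},
    {"gripper":-1,"offset":[0,0,-0.04],"yaw":0},
    {"gripper":-1,"offset":[0,0,-0.04],"yaw":0},
    {"gripper":-1,"offset":[0,0,-0.04],"yaw":0},
    {"gripper":-1,"offset":[0,0,-0.04],"yaw":0},
    {"gripper":-1,"offset":[0,0,-0.03],"yaw":0},
    {"gripper":-1,"offset":[0,0,0],"yaw":0},
    {"gripper":-1,"offset":[0,0,0],"yaw":0},
  ],
)

```text
time: 3.6
tcp_pos: [0.5294, 0.2969, 0.2309]
tool_rot: [1.209, 1.209, -1.21]
wrist_force: [0.0, -0.2, 0.4]
grip_width: -0.0001
```

Positioned at (0.5294, 0.2969), above the rocker press point. I'll check it with the wrist camera, overlaying the projected points.

```bash
python3 - <<'E'
from h import *
ci=optics.camera_info("wrist");im=optics.grab_frame("wrist")[:,:,::-1].copy()
pts=[(.5295,.2756,.053),(.5295,.2966,.063),(.5509,.09,.063),(.5235,-.0447,.062)]
pts+=[(.5295+a,.2756+b,.05) for a in(-.038,.038) for b in(-.048,.048)]
uv=proj(ci,np.array(pts));print(uv.round(0).tolist())
im=cv2.resize(im,None,fx=1.5,fy=1.5,interpolation=cv2.INTER_CUBIC)
for p in uv:
    if abs(p).max()<600: cv2.drawMarker(im,tuple(int(x*1.5+.5) for x in p),(0,0,255),0,10,1)
cv2.imwrite("pics/w1.png",im)
E
```

```text
[[257.0, 189.0], [257.0, 174.0], [273.0, 321.0], [253.0, 394.0], [228.0, 224.0], [226.0, 150.0], [287.0, 224.0], [289.0, 150.0]]
```

View pics/w1.png

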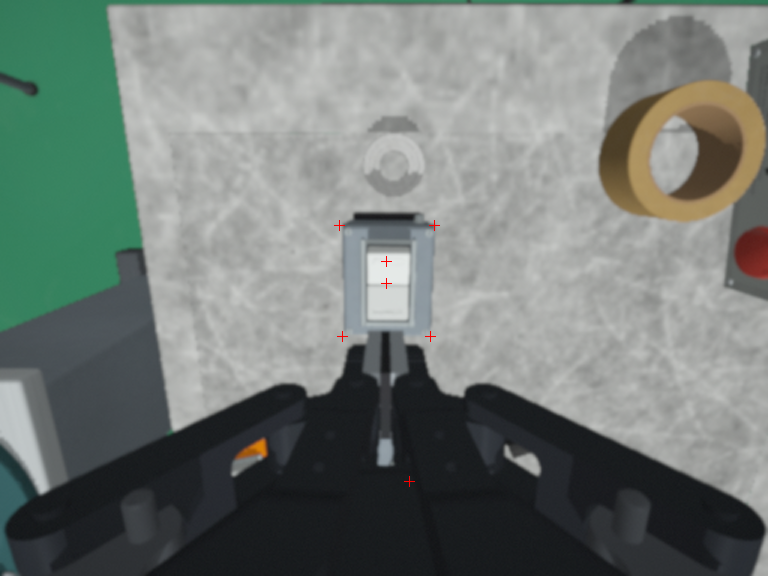

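The wrist image confirms the rocker pose: pivot at (388,284), aerial and raised half at the top (+y), and the projected press point on the raised half. Now pressing down.

>>> send_rows(
  deltas=[
    {"gripper":-1,"offset":[0.04,0,0],"yaw":0},
    {"gripper":-1,"offset":[0.04,0,0],"yaw":0},
    {"gripper":-1,"offset":[0.04,0,0],"yaw":0},
    {"gripper":-1,"offset":[0.03,0,0],"yaw":0},
    {"gripper":-1,"offset":[0.01,0,0],"yaw":0},
    {"gripper":-1,"offset":[0.003,0,0],"yaw":0},
    {"gripper":-1,"offset":[0,0,0],"yaw":0},
  ],
)

```text
time: 4.35
tcp_pos: [0.5303, 0.2963, 0.0694]
tool_rot: [1.211, 1.208, -1.209]
wrist_force: [1.3, -0.1, 0.5]
grip_width: -0.0001
```

>>> send_rows(
  deltas=[
    {"gripper":-1,"offset":[0.002,0,0],"yaw":0},
    {"gripper":-1,"offset":[0.002,0,0],"yaw":0},
    {"gripper":-1,"offset":[0.002,0,0],"yaw":0},
    {"gripper":-1,"offset":[0.002,0,0],"yaw":0},
    {"gripper":-1,"offset":[0.001,0,0],"yaw":0},
    {"gripper":-1,"offset":[0,0,0],"yaw":0},
  ],
)

```text
time: 4.95
tcp_pos: [0.5297, 0.2966, 0.0592]
tool_rot: [1.209, 1.209, -1.209]
wrist_force: [0.7, 0.8, 0.9]
grip_width: -0.0001
```

>>> send_rows(
  deltas=[
    {"gripper":-1,"offset":[0.001,0,0],"yaw":0},
    {"gripper":-1,"offset":[0.001,0,0],"yaw":0},
    {"gripper":-1,"offset":[0.001,0,0],"yaw":0},
    {"gripper":-1,"offset":[0,0,0],"yaw":0},
  ],
)

```text
time: 5.35
tcp_pos: [0.5295, 0.2964, 0.0561]
tool_rot: [1.209, 1.209, -1.21]
wrist_force: [-0.1, 0.1, 0.2]
grip_width: 0.0001
```

>>> send_rows(
  deltas=[
    {"gripper":-1,"offset":[0.001,0,0],"yaw":0},
    {"gripper":-1,"offset":[0,0,0],"yaw":0},
  ],
)

```text
time: 5.55
tcp_pos: [0.5296, 0.2965, 0.0559]
tool_rot: [1.21, 1.209, -1.209]
wrist_force: [-2.0, 0.1, 11.4]
grip_width: -0.0002
```

The rocker bottomed out at z = 0.056 with 11 N, which matches fully over. Retreating to above the latch.

>>> send_rows(
  deltas=[
    {"gripper":-1,"offset":[-0.02,0,0],"yaw":0},
    {"gripper":-1,"offset":[-0.04,0,0],"yaw":0},
    {"gripper":-1,"offset":[-0.04,0,0],"yaw":0},
    {"gripper":-1,"offset":[-0.04,0,0.02],"yaw":0},
    {"gripper":-1,"offset":[0,0.01,0.04],"yaw":0},
    {"gripper":-1,"offset":[0,0.01,0.04],"yaw":0},
    {"gripper":-1,"offset":[0,0.0015,0.04],"yaw":0},
    {"gripper":-1,"offset":[0,0,0.04],"yaw":0},
    {"gripper":-1,"offset":[0,0,0.0265],"yaw":0},
    {"gripper":-1,"offset":[0,0,0],"yaw":0},
    {"gripper":-1,"offset":[0,0,0],"yaw":0},
  ],
)

```text
time: 6.65
tcp_pos: [0.5508, 0.0896, 0.1951]
tool_rot: [1.21, 1.209, -1.211]
wrist_force: [-0.4, 0.1, -0.7]
grip_width: 0.0003
```

```bash
python3 - <<'E'
from h import *
ci=optics.camera_info("wrist");im=optics.grab_frame("wrist")[:,:,::-1].copy()
pts=[(.5295,.2756,.053),(.5295,.2966,.056),(.5509,.09,.063),(.5235,-.0447,.062)]
pts+=[(.5295+a,.2756+b,.05) for a in(-.038,.038) for b in(-.048,.048)]
uv=proj(ci,np.array(pts))
im=cv2.resize(im,None,fx=1.5,fy=1.5,interpolation=cv2.INTER_CUBIC)
for p in uv:
    if abs(p).max()<600: cv2.drawMarker(im,tuple(int(x*1.5+.5) for x in p),(0,0,255),0,8,1)
sc=optics.grab_frame("scene")[:,:,::-1]
a=cv2.resize(sc[185:245,165:235],None,fx=5,fy=5,interpolation=cv2.INTER_CUBIC)
im[-300:,:350]=a
cv2.imwrite("pics/w2.png",im)
print(manip.read_state()['tcp_pos'])
E
```

```text
[0.55093631 0.09065244 0.19514823]
```

View pics/w2.png

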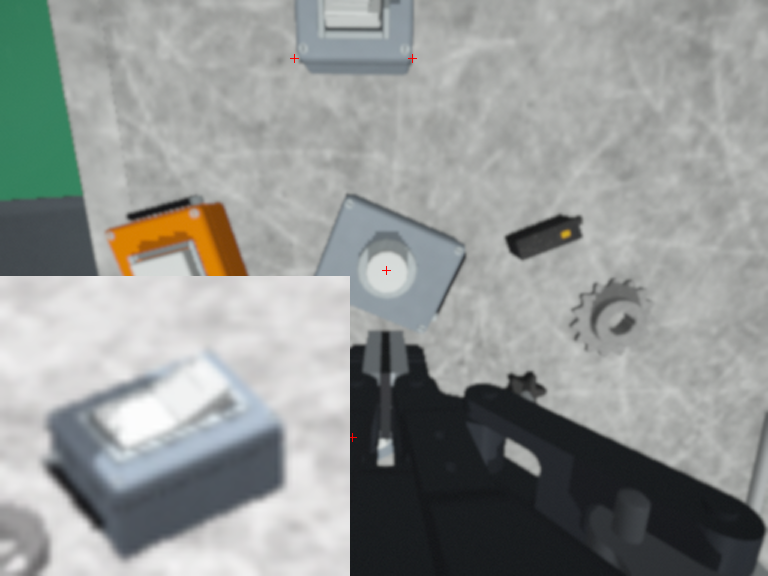

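The inset shows the rocker tipped over: the half away from the aerial now stands raised and the box has not moved. The latch marker at (386,270) is centred on the round button. Pressing the latch.

>>> send_rows(
  deltas=[
    {"gripper":-1,"offset":[0.04,0,0],"yaw":0},
    {"gripper":-1,"offset":[0.04,0,0],"yaw":0},
    {"gripper":-1,"offset":[0.03,0,0],"yaw":0},
    {"gripper":-1,"offset":[0.015,0,0],"yaw":0},
    {"gripper":-1,"offset":[0.004,0,0],"yaw":0},
    {"gripper":-1,"offset":[0.002,0,0],"yaw":0},
    {"gripper":-1,"offset":[0.002,0,0],"yaw":0},
    {"gripper":-1,"offset":[0.002,0,0],"yaw":0},
    {"gripper":-1,"offset":[0.002,0,0],"yaw":0},
    {"gripper":-1,"offset":[0.001,0,0],"yaw":0},
    {"gripper":-1,"offset":[0,0,0],"yaw":0},
  ],
)

```text
time: 7.85
tcp_pos: [0.5515, 0.0901, 0.0576]
tool_rot: [1.21, 1.209, -1.209]
wrist_force: [0.6, 2.2, 3.2]
grip_width: 0.0002
```

>>> send_rows(
  deltas=[
    {"gripper":-1,"offset":[0.001,0,0],"yaw":0},
    {"gripper":-1,"offset":[0.001,0,0],"yaw":0},
    {"gripper":-1,"offset":[0,0,0],"yaw":0},
  ],
)

```text
time: 8.15
tcp_pos: [0.5512, 0.0899, 0.0552]
tool_rot: [1.209, 1.209, -1.209]
wrist_force: [2.6, 0.6, 3.2]
grip_width: -0.0001
```

>>> send_rows(
  deltas=[
    {"gripper":-1,"offset":[0.001,0,0],"yaw":0},
    {"gripper":-1,"offset":[0,0,0],"yaw":0},
  ],
)

```text
time: 8.35
tcp_pos: [0.5513, 0.0899, 0.0549]
tool_rot: [1.21, 1.208, -1.209]
wrist_force: [-0.3, 1.4, 13.7]
grip_width: -0.0
```

The latch bottomed out at 0.055 with 14 N. Moving above the jog key.

>>> send_rows(
  deltas=[
    {"gripper":-1,"offset":[-0.02,0,0],"yaw":0},
    {"gripper":-1,"offset":[-0.04,0,0],"yaw":0},
    {"gripper":-1,"offset":[-0.04,0,0],"yaw":0},
    {"gripper":-1,"offset":[-0.04,0,0.015],"yaw":0},
    {"gripper":-1,"offset":[0,-0.01,0.04],"yaw":0},
    {"gripper":-1,"offset":[0,-0.01,0.04],"yaw":0},
    {"gripper":-1,"offset":[0,-0.0075,0.0395],"yaw":0},
    {"gripper":-1,"offset":[0,0,0],"yaw":0},
    {"gripper":-1,"offset":[0,0,0],"yaw":0},
  ],
)

```text
time: 9.25
tcp_pos: [0.5229, -0.0451, 0.1939]
tool_rot: [1.21, 1.209, -1.212]
wrist_force: [0.0, -0.3, -0.3]
grip_width: 0.0001
```

```bash
python3 - <<'E'
from h import *
s=manip.read_state();ci=optics.camera_info("wrist");im=optics.grab_frame("wrist")[:,:,::-1].copy()
uv=proj(ci,np.array([(.5509,.09,.055),(.5235,-.0447,.062)]))
im=cv2.resize(im,None,fx=1.5,fy=1.5,interpolation=cv2.INTER_CUBIC)
for p in uv: cv2.drawMarker(im,tuple(int(x*1.5+.5) for x in p),(0,0,255),0,8,1)
sc=optics.grab_frame("scene")[:,:,::-1]
im[-300:,:350]=cv2.resize(sc[160:220,225:295],None,fx=5,fy=5,interpolation=cv2.INTER_CUBIC)
cv2.imwrite("pics/w3.png",im);print(s['tcp_pos'])
E
```

```text
[ 0.52292075 -0.04514622  0.19391269]
```

View pics/w3.png

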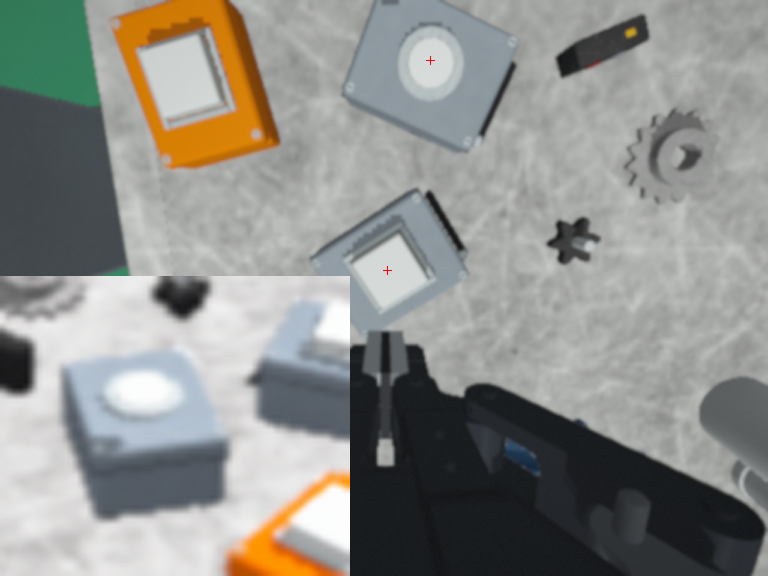

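The round button now sits flush in its collar at (430,63), and the box has not moved. The jog marker (387,270) lies on the grey box's square key. Pressing and holding.

>>> send_rows(
  deltas=[
    {"gripper":-1,"offset":[0.04,0,0],"yaw":0},
    {"gripper":-1,"offset":[0.04,0.001,0],"yaw":0},
    {"gripper":-1,"offset":[0.03,0,0],"yaw":0},
    {"gripper":-1,"offset":[0.014,0,0],"yaw":0},
    {"gripper":-1,"offset":[0.004,0,0],"yaw":0},
    {"gripper":-1,"offset":[0.002,0,0],"yaw":0},
    {"gripper":-1,"offset":[0.002,0,0],"yaw":0},
    {"gripper":-1,"offset":[0.002,0,0],"yaw":0},
    {"gripper":-1,"offset":[0.002,0,0],"yaw":0},
    {"gripper":-1,"offset":[0.002,0,0],"yaw":0},
    {"gripper":-1,"offset":[0,0,0],"yaw":0},
  ],
)

```text
time: 10.45
tcp_pos: [0.5251, -0.0444, 0.0565]
tool_rot: [1.21, 1.208, -1.208]
wrist_force: [1.5, 3.0, 4.7]
grip_width: 0.0001
```

>>> send_rows(
  deltas=[
    {"gripper":-1,"offset":[0.001,0,0],"yaw":0},
    {"gripper":-1,"offset":[0.0005,0,0],"yaw":0},
    {"gripper":-1,"offset":[0,0,0],"yaw":0},
    {"gripper":-1,"offset":[0,0,0],"yaw":0},
  ],
)

```text
time: 10.85
tcp_pos: [0.5251, -0.0444, 0.0552]
tool_rot: [1.21, 1.208, -1.208]
wrist_force: [2.6, 2.7, 5.6]
grip_width: 0.0001
```

>>> send_rows(
  deltas=[
    {"gripper":-1,"offset":[0.001,0,0],"yaw":0},
    {"gripper":-1,"offset":[0,0,0],"yaw":0},
    {"gripper":-1,"offset":[0,0,0],"yaw":0},
  ],
)

```text
time: 11.15
tcp_pos: [0.5251, -0.0445, 0.0548]
tool_rot: [1.21, 1.208, -1.208]
wrist_force: [-1.0, 3.9, 17.9]
grip_width: -0.0
```

```bash
python3 - <<'E'
from h import *
im=optics.grab_frame("scene")[:,:,::-1]
cv2.imwrite("pics/end.png",cv2.resize(im[145:250,150:330],(800,467),interpolation=cv2.INTER_CUBIC))
s=manip.read_state();print(s['tcp_pos'],s['wrist_force'],s['time'])
E
```

```text
[ 0.52512705 -0.04447893  0.05477725] [-0.64128919  3.81307259 17.29954841] 11.2
```

View pics/end.png

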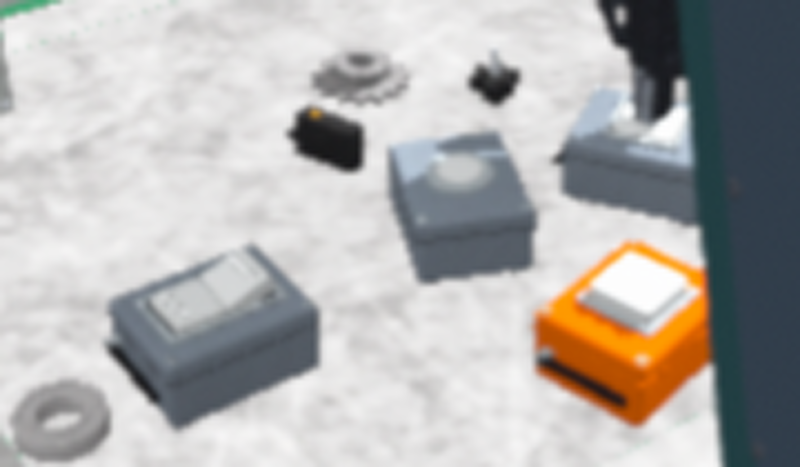

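The picture shows the rocker over (210,290), the latch flush (460,170), and the fingertips holding the key down (655,110). No part has been disturbed.

```bash
python3 -c "
from station import close_job
print(close_job())"
```

```text
the job is handed in; nothing more can be done
None
```

I pressed all three controls in the order asked and handed the job in at about 11 s, with the shut fingertips still holding the grey square key down.

| Control | Fingertip height at the end of the press | Wrist force | What the picture showed afterwards |
|---|---|---|---|
| Rocker, raised half | 56 mm | 11 N | Tipped over; the other half stands raised |
| Round latching button | 55 mm | 14 N | Stays in, flush with its collar |
| Square spring key | 54.8 mm | about 17 N, held | Fingertips on the key, holding it down |

These heights match the fully pressed heights you gave (56, 55 and 55 mm). In the last scene picture, the rocker and latch boxes and the loose parts in view were where they started. The arm partly hid the jog box, and the air fitting was out of that view.

One reading disagreed: the rocker showed almost no force until it reached its stop, where about 3 N was expected. The later pictures still show it fully over. I had no direct reading of the joint positions, so these results rest on fingertip height, force and the images.

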